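# Stand the washed bud vases up in the packing tray

### The arm

A 6-joint arm with a two-finger parallel gripper is mounted at the origin on the work surface; the furniture and walls round the work are solid. World frame = base frame: x ahead of the robot, y to its left, z up, the work surface at z = 0. Lengths are in mm, angles in rad, forces in N, time in s.
With the tool pointing down it reaches from about 275 to 825 mm from the base axis. Payload 5.2 kg.
Tool frame: the origin (TCP) lies at the very end of the fingers, on their centre line; the grasp point (between the pads) lies 19 mm behind it; z points along the fingers, y is the line along which they close (so a half turn about z gives the same grasp; the last joint's range is limited). The gripper opens to 93 mm and grips with 3 to 60 N. Pads are 15 mm wide; open, the fingers measure 128 mm over their backs; the gripper's body (75 mm by 188 mm) begins 65 mm behind the grasp point.
Start: joints at [0.952, 0.259, 1.535, -0, 1.348, -0.203], TCP at [222.136, 503.15, 218.653] pointing down, gripper open.
Joint ranges: [-3.14, 3.14], [-0.91, 2.08], [0.19, 2.58], [-1.22, 4.36], [0.22, 2.71], [-3.12, 3.12]. Speed limits (rad/s): [2.57, 2.57, 3.14, 3.14, 3.14, 3.14].

### API

Orientations are given as [roll, pitch, yaw] about the fixed x, y, z axes, in that order (R = Rz(yaw) Ry(pitch) Rx(roll)).
In Python, from bench import robot gives the robot as it stands. The module is installed in compiled form; this text tells all that it offers. Calls block until the motion is done:
- robot.move_ptp(position, orientation): joint-space move of the TCP to a pose.
- robot.move_linear(position, ori=None, speed=150, f_stop=None): straight line of the TCP; ori=None keeps the orientation; speed is the mean speed in mm/s. With f_stop (N) it stops when the force on the tool has changed by that much, and returns True; else False.
- robot.move_j(angles): joint-space move.
- robot.move_gripper(opening): opening from 0.0 (shut) to 1.0 (fully open); the grip force is fixed at half the most; returns when the fingers have stopped.
- robot.sleep(seconds).
- robot.inverse_kinematics(position, orientation): joint angles nearest the present ones, or None.
- robot.get_image(name): name is "side" or "top" or "wrist"; returns a dict with "img" (480x640x3 uint8, blue, green, red), "fovy" (degrees; the focal length in pixels is half the picture's height over the tangent of half this angle, whatever the lens; pixels are square), "cx", "cy" (the principal point, pixels), "eye" and "orientation" of the camera in the world. Camera axes: x right, y down, z forward; pixel columns grow to the right and rows downward; lengths in mm; the calibration is good to about 2 mm. A picture is of the moment at which its call begins. There is no depth.
A pose or a line that the arm cannot do raises robot.MotionError and nothing moves.
- robot.hand_in(): hands the job in; it is judged then, once.
Readings, each from a call of its own:
- robot.current_t(): time.
- robot.current_qpos(): joint angles.
- robot.current_joint_vel(): joint speeds.
- robot.current_joint_efforts(): joint torques, N m.
- robot.current_tcp_pos(): TCP position.
- robot.current_eef_rot(): TCP orientation.
- robot.current_contact_force(): force on the tool from outside, world axes, zero at the start.
- robot.current_ft_torque(): the same for the moment, N m.
- robot.current_gripper_width(): opening from 0.0 (shut) to 1.0 (fully open).
- robot.current_finger_force(): force on a finger pad.
Only numpy, scipy, OpenCV 4.12 (cv2) and the standard library are available. Lean on these libraries where they do the work, as an engineer would, in place of code of your own. Each camera call takes 0.05 s, during which the arm holds its last target. There are 200 camera calls.

### The job

Two washed glass bud vases lie on their sides in wooden drying cradles. Stand each of them upright, foot down and mouth up, in its own blue-cushioned end compartment of the wooden packing tray (either vase in either end; the green stem tape stays in the middle). They are thin glass: squeeze with no more than about 30 N, and lower each one until it just rests on its cushion, whose height differs, so feel for it: press it with less than 10 N and do not let the vase drop. Leave the duck where it is.

Things in the scene. Friction and masses are not known exactly. Their poses are not given: they have to be found in the camera images.
- vase_a_mid (a point): Mid-height centre of the larger green glass bud vase, 148 mm tall, 0.12 kg; z runs from foot to mouth. Lies in its cradle, mouth roughly to the robot's left and 10 degrees up. The bulb is 47 mm across up to 54 mm above the foot; from there to the mouth the neck is felt by the fingers as 24 mm across, though it looks slimmer. Balances about 50 mm above the foot.
- vase_b_mid (a point): Mid-height centre of the smaller green glass bud vase, 142 mm tall, 0.12 kg; z runs from foot to mouth. Lies in its cradle, mouth roughly to the robot's right and 10 degrees up. The bulb is 45 mm across up to 52 mm above the foot; from there to the mouth the neck is felt by the fingers as 23 mm across, though it looks slimmer. Balances about 50 mm above the foot.
- tray: Fixed pale wooden tray, 86 (x) by 238 (y) mm, outer walls 56 mm high, partitions 50 mm high, all 5.5 mm thick, floor 6 mm. Origin on the table under its centre; z up, x roughly away from the robot. Three compartments in a row along y, each 75 (x) by 72 (y) mm inside; the end ones have blue cushions, the middle one holds stem tape.
- cell_left (a point): Centre of the wooden floor (6 mm above the table) of the tray's end compartment at its +y side, 77.5 mm from the tray's centre; axes as the tray. A springy blue cushion, filling the compartment, covers it: its top is set 8 to 28 mm above this point, differing from time to time and in each compartment; it gives about 1 mm under the vase, 0.7 mm per N, and is hard after 5 mm.
- cell_right (a point): Centre of the wooden floor (6 mm above the table) of the tray's end compartment at its -y side, 77.5 mm from the tray's centre; axes as the tray. A springy blue cushion, filling the compartment, covers it: its top is set 8 to 28 mm above this point, differing from time to time and in each compartment; it gives about 1 mm under the vase, 0.7 mm per N, and is hard after 5 mm.
- cradle_a: Fixed wooden drying cradle, 130 x 74 mm; origin on the table near the middle; x away from the vase's mouth, z up. It carries the larger vase from below in two V-rests, at 8-44 mm and 61-71 mm above the foot; a stop stands behind the foot. The neck beyond 71 mm hangs free, its axis 50 to 64 mm above the table.
- cradle_b: Fixed wooden drying cradle, 130 x 74 mm; origin on the table near the middle; x away from the vase's mouth, z up. It carries the smaller vase from below in two V-rests, at 8-44 mm and 61-71 mm above the foot; a stop stands behind the foot. The neck beyond 71 mm hangs free, its axis 50 to 64 mm above the table.
- duck: Small yellow rubber duck, 56 x 46 x 42 mm, standing loose on the table; origin at its underside. To be left alone.
- stem_tape: Roll of green stem tape, 58 mm across, 13 mm high, lying loose in the tray's middle compartment; origin at its underside. To be left there.

How it is judged:
By the outcome, as a careful person would: the job done as asked, in the order asked, and still so for the second after the job is handed in, with the robot touching nothing.
It also fails if it takes over 72 s, if anything falls off the work surface, if the arm or the gripper's body presses on something with over 40 N, if the wrist force passes 120 N, or if a joint passes its speed limit or range.

## Working session

There is one attempt and no reset: what is moved stays moved. The work goes in short steps, each a Python script; the robot and the scene stay as the last script left them, time stands still between calls to the robot, and variables do not carry over. Pictures are saved under pics/ and viewed, at most 10 in all, crops included, and the job is handed in when it is done.

```bash
ls; mkdir -p pics
python3 - <<'E'
from bench import robot
import cv2
for n in("top","side","wrist"):
    d=robot.get_image(n);cv2.imwrite(f"pics/{n}0.png",d["img"]);print(n,{k:v for k,v in d.items() if k!="img"})
print(robot.current_t(),robot.current_eef_rot())
E
```

```text
pics
top {'fovy': 45.660597443812726, 'cx': 315.841321121483, 'cy': 229.81294623400132, 'eye': array([ 297.78249995,  -36.03769946, 1218.74784905]), 'orientation': array([-2.93425481,  0.00484678, -1.57284924])}
side {'fovy': 42.444282465791524, 'cx': 313.37367434836744, 'cy': 236.45308731801438, 'eye': array([  861.22725189, -1015.51411761,  1233.03943398]), 'orientation': array([-2.40521549,  0.01522372,  0.28634028])}
wrist {'fovy': 64.88395423810545, 'cx': 310.0213008123546, 'cy': 243.40387193458096, 'eye': array([156.26156034, 532.45783078, 384.20169716]), 'orientation': array([2.87748079e+00, 1.47349874e-03, 1.15423686e+00])}
0.15 [-3.14021123e+00 -2.80371229e-04  2.72577222e+00]
```

View pics/top0.png

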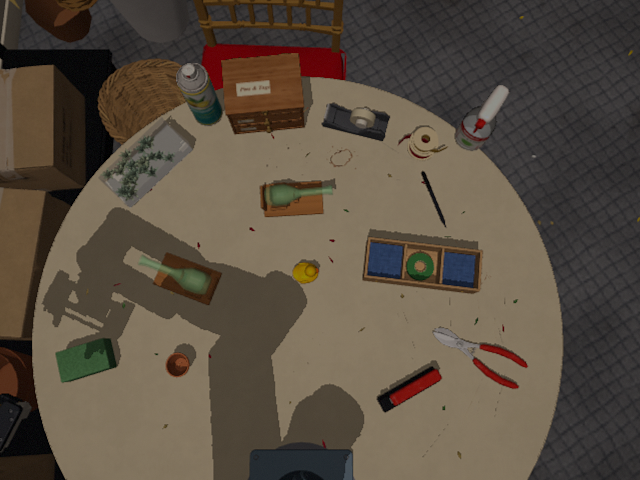

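View pics/side0.png

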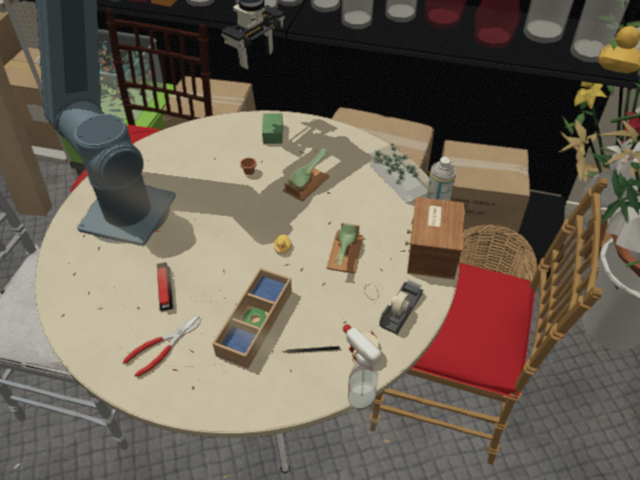

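Top view: larger vase at about (180,275) with its mouth to the left, smaller vase at (297,195) with its mouth to the right, tray at (423,265), duck at (306,271). I'll enlarge these for pixel positions.

Run:
```python
import cv2,numpy as np
def crop(n,x,y,w,h,s):
    im=cv2.imread(f"pics/{n}0.png")[y:y+h,x:x+w]
    im=cv2.resize(im,None,fx=s,fy=s,interpolation=cv2.INTER_CUBIC)
    for i in range(0,w,10):
        cv2.line(im,(i*s,0),(i*s,6 if i%50 else 14),(255,255,255),1)
        if i%20==0: cv2.putText(im,str(x+i),(i*s,24),0,.38,(255,255,255),1)
    for i in range(0,h,10):
        cv2.line(im,(0,i*s),(6,i*s),(255,255,255),1)
        if i%20==0 and i: cv2.putText(im,str(y+i),(8,i*s+4),0,.38,(255,255,255),1)
    return im
A=crop("top",130,245,100,65,4);B=crop("top",250,170,100,65,4);T=crop("top",355,230,133,70,6)
c=np.zeros((600,800,3),np.uint8);c[:260,:400]=A;c[:260,400:]=B;
T=crop("top",355,230,135,68,5);c[260:600,:675]=T
cv2.imwrite("pics/crop_top.png",c)
A=crop("side",275,140,60,65,5);B=crop("side",320,215,60,65,5);T=crop("side",210,262,90,104,5)
c=np.zeros((600,800,3),np.uint8);c[:325,:300]=A;c[:325,300:600]=np.uint8(B)
cv2.imwrite("pics/crop_side.png",c[:325,:600])
```

```text
(no output)
```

View pics/crop_top.png

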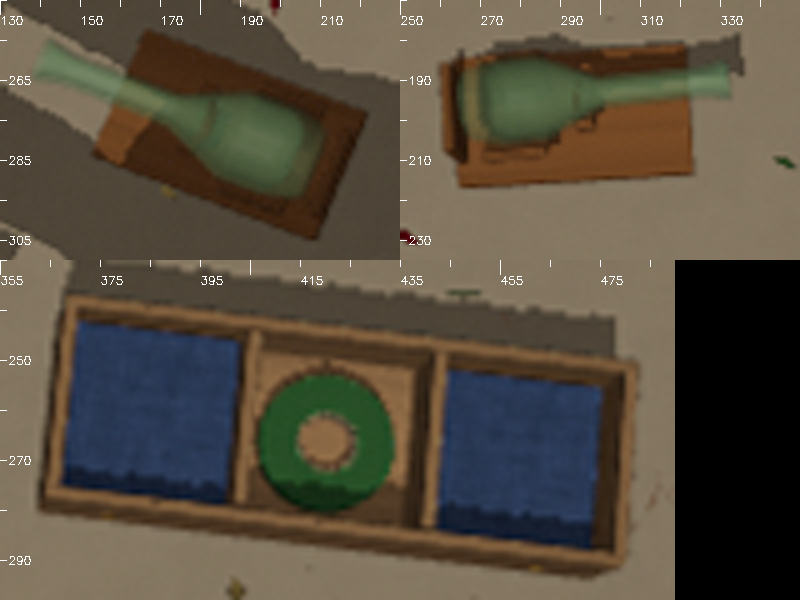

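View pics/crop_side.png

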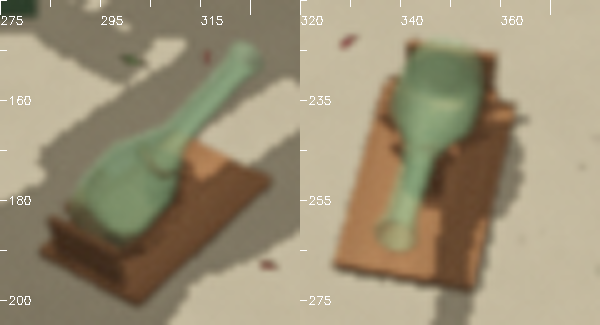

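Readings (full image):
- Vase A: mouth top(141.7,260.7) and side(324.6,151); foot top(207,285) and side(294,184.4).
- Vase B: mouth top(332,190.2) and side(339.6,262); foot top(265.5,196.2) and side(349.6,226).
- Tray rim corners, top: (368.6,237.4), (482.4,250), (478,288.6), (364.4,277.4).

```bash
cat > geo.py <<'E'
import numpy as np
from scipy.spatial.transform import Rotation as R
from scipy.optimize import least_squares
C={"top":(45.660597443812726,315.841321121483,229.81294623400132,[297.78249995,-36.03769946,1218.74784905],[-2.93425481,0.00484678,-1.57284924]),
"side":(42.444282465791524,313.37367434836744,236.45308731801438,[861.22725189,-1015.51411761,1233.03943398],[-2.40521549,0.01522372,0.28634028])}
def ray(n,uv):
    f,cx,cy,e,o=C[n];f=240/np.tan(np.radians(f/2))
    d=R.from_euler('xyz',o).apply([(uv[0]-cx)/f,(uv[1]-cy)/f,1]);return np.array(e),d/np.linalg.norm(d)
def plane(n,uv,z):
    e,d=ray(n,uv);return e+d*(z-e[2])/d[2]
def tri(a,b):
    A=0;B=0
    for n,uv in(("top",a),("side",b)):
        e,d=ray(n,uv);P=np.eye(3)-np.outer(d,d);A=A+P;B=B+P@e
    p=np.linalg.solve(A,B);return p,[round(float(np.linalg.norm(np.cross(p-ray(n,u)[0],ray(n,u)[1]))),1) for n,u in(("top",a),("side",b))]
E
python3 - <<'E'
from geo import *
np.set_printoptions(precision=1,suppress=True)
for nm,a in dict(A=[((141.7,260.7),(324.6,151)),((207,285),(294,184.4))],B=[((332,190.2),(339.6,262)),((265.5,196.2),(349.6,226))]).items():
    m=tri(*a[0]);f=tri(*a[1]);v=m[0]-f[0];print(nm,m,f,np.linalg.norm(v),np.degrees([np.arctan2(v[1],v[0]),np.arctan2(v[2],np.hypot(v[0],v[1]))]))
c=np.array([plane("top",u,56)for u in[(368.6,237.4),(482.4,250),(478,288.6),(364.4,277.4)]])
print(c,c.mean(0),np.linalg.norm(np.diff(c[[0,1,2,3,0]],axis=0),axis=1))
# model corners: TL=(+x,+y)
M=np.array([[43,119],[43,-119],[-43,-119],[-43,119]])
f=least_squares(lambda p:(M@np.array([[np.cos(p[2]),np.sin(p[2])],[-np.sin(p[2]),np.cos(p[2])]])+p[:2]-c[:,:2]).ravel(),[c[:,0].mean(),c[:,1].mean(),0]);print(f.x,f.fun)
print("duck",plane("top",(306,271),20))
for n,u in(("A",[(167,253),(221,273.5),(209,304.5),(154,283.5)]),("B",[(265.5,182.5),(321,181),(323,213.5),(265,216.5)])): print(n,np.array([plane("top",x,8) for x in u])[:,:2].tolist())
E
```

```text
A (array([479.2, 327.8,  62.5]), [2.1, 2.1]) (array([429.3, 195.1,  37.8]), [0.6, 0.6]) 143.92697824920324 [69.4  9.9]
B (array([628.6, -64.4,  58.5]), [1.5, 1.5]) (array([619.8,  76.9,  41.2]), [0.6, 0.6]) 142.7275767660884 [-86.5   7. ]
[[ 525.9 -140.5   56. ]
 [ 498.7 -374.9   56. ]
 [ 419.  -361.    56. ]
 [ 442.5 -130.1   56. ]] [ 471.5 -251.6   56. ] [236.   80.9 232.1  84.1]
[ 471.5 -251.6   -0.1] [ 1.7  2.2  2.1  0.2 -3.6 -4.  -0.3  1.6]
duck [460.9  -9.7  20. ]
A [[502.4235411083143, 290.11285736206975], [457.685650236683, 172.23615962123276], [391.842730819224, 195.5011657025862], [436.6367176205315, 314.4435577065715]]
B [[659.6741997707813, 80.33467110599017], [662.6926493747617, -42.31930244257305], [588.8382367475388, -46.39657514853765], [582.5159028528395, 80.18135743858363]]
```

```bash
cat >> geo.py <<'E'
TY=-0.106; TR=np.array([471.5,-251.6])
def cell(side): return TR+77.5*side*np.array([-np.sin(TY),np.cos(TY)])
V={}
for n,m,az,L in(("A",(479.2,327.8),69.4,148),("B",(628.6,-64.4),-86.5,142)):
    az,e=np.radians(az),np.radians(10)
    V[n]=dict(az=az,L=L,v=np.array([np.cos(az)*np.cos(e),np.sin(az)*np.cos(e),np.sin(e)]),m=np.array(m))
def neck(n,s):  # point on axis s mm above the foot, vase lying
    d=V[n];p=np.r_[d["m"],50+(d["L"]-71)*np.sin(np.radians(10))]
    return p-(d["L"]-s)*d["v"]
def frame(up,h,t):  # tool with vase axis 'up'; h = horizontal-ish dir perp to 'up' the tool points along; t tilt
    th=np.radians(90+t);h=h-up*(h@up);h=h/np.linalg.norm(h)
    z=np.cos(th)*up+np.sin(th)*h;y=np.cross(up,h);y=-y
    x=np.cross(y,z)
    if x@up<0: y=-y;x=-x
    return np.column_stack([x,y,z])
def pose(p,M): # grasp point p -> TCP pos, rpy
    return (p+19*M[:,2]),R.from_matrix(M).as_euler('xyz')
def lie(n,s,t,dz=0):
    return pose(neck(n,s)+[0,0,dz],frame(V[n]["v"],np.array([0,0,-1.]),t))
def stand(xy,zg,az,t): 
    return pose(np.r_[xy,zg],frame(np.array([0,0,1.]),np.array([np.cos(az),np.sin(az),0]),t))
E
python3 - <<'E'
from geo import *
from bench import robot
np.set_printoptions(precision=2,suppress=True)
ik=lambda p:robot.inverse_kinematics(*p)
print(neck("A",92),neck("B",92),cell(1),cell(-1))
for n in"AB":
  for t in(0,15,25,35):
    qs=[ik(lie(n,92,t,dz)) for dz in(0,80)]
    print(n,t,[None if q is None else np.array(q) for q in qs])
for sd in(1,-1):
  for t in(0,15,25,35):
    c=cell(sd);r=[]
    for a in range(-180,180,15):
        qs=[ik(stand(c,z,np.radians(a),t)) for z in(105,150,250)]
        if all(q is not None for q in qs): r.append((a,np.array(qs[0]).round(2).tolist()))
    print(sd,t,len(r),[x for x in r if x[0]%30==0 or t==25])
E
```

```text
[459.8  276.18  53.65] [625.59 -15.25  53.65] [ 479.7  -174.53] [ 463.3  -328.67]
A 0 [array([0.24, 0.37, 1.91, 0.21, 0.77, 0.45]), array([0.24, 0.26, 1.83, 0.18, 0.96, 0.5 ])]
A 15 [array([ 0.38,  0.47,  1.73, -0.08,  1.  ,  0.78]), array([ 0.38,  0.37,  1.65, -0.07,  1.18,  0.76])]
A 25 [array([ 0.45,  0.55,  1.61, -0.19,  1.18,  0.9 ]), array([ 0.45,  0.46,  1.54, -0.18,  1.34,  0.87])]
A 35 [array([ 0.51,  0.65,  1.49, -0.28,  1.35,  0.98]), array([ 0.51,  0.56,  1.43, -0.28,  1.5 ,  0.94])]
B 0 [array([-0.11,  0.56,  1.57, -0.21,  0.99,  3.09]), array([-0.11,  0.48,  1.49, -0.19,  1.15,  3.05])]
B 15 [array([-0.25,  0.57,  1.55,  0.1 ,  1.05,  2.78]), array([-0.25,  0.48,  1.47,  0.09,  1.21,  2.8 ])]
B 25 [array([-0.34,  0.59,  1.53,  0.27,  1.14,  2.61]), array([-0.34,  0.51,  1.46,  0.25,  1.29,  2.66])]
B 35 [array([-0.42,  0.64,  1.5 ,  0.41,  1.24,  2.48]), array([-0.42,  0.55,  1.44,  0.39,  1.38,  2.54])]
1 0 15 [(-180, [-0.34, 1.27, 0.87, -0.59, 2.5, -2.06]), (-150, [-0.14, 1.17, 1.12, -0.87, 2.2, -2.19]), (-120, [0.02, 1.05, 1.49, -1.11, 1.87, -2.11]), (-60, [0.05, 0.9
[... 3591 characters left out ...]
50, [-0.71, 1.15, 0.73, -0.24, 2.37, -1.83]), (165, [-0.62, 1.13, 0.79, -0.43, 2.29, -2.02])]
-1 35 20 [(-180, [-0.55, 0.97, 1.0, -0.49, 2.01, -2.13]), (-150, [-0.41, 0.83, 1.29, -0.72, 1.68, -2.33]), (-120, [-0.32, 0.67, 1.65, -0.98, 1.3, -2.4]), (-30, [-1.11, 0.34, 2.46, 2.35, 0.69, -1.28]), (0, [-1.37, 0.42, 2.25, 1.42, 0.95, -0.98]), (30, [-1.36, 0.56, 1.9, 0.95, 1.28, -0.89]), (60, [-1.23, 0.73, 1.52, 0.67, 1.62, -0.94]), (90, [-1.07, 0.89, 1.18, 0.44, 1.94, -1.1]), (120, [-0.89, 1.0, 0.93, 0.15, 2.16, -1.4]), (150, [-0.72, 1.03, 0.86, -0.19, 2.19, -1.8])]<stdin>:14: UserWarning: Gimbal lock detected. Setting third angle to zero since it is not possible to uniquely determine all angles.
```

```bash
cat >> geo.py <<'E'
def flip(p): # half turn about tool z
    return p[0],(R.from_euler('xyz',p[1])*R.from_euler('z',np.pi)).as_euler('xyz')
S=97;T=25
E
python3 - <<'E'
from geo import *
from bench import robot
import cv2
robot.move_gripper(0.75)
robot.move_ptp(*lie("A",S,T,110))
d=robot.get_image("wrist");cv2.imwrite("pics/wA.png",d["img"])
print(robot.current_t(),robot.current_contact_force())
robot.move_linear(lie("A",S,T,0)[0],speed=70,f_stop=8) and print("stopped",robot.current_tcp_pos())
print(robot.current_t(),robot.current_contact_force())
d=robot.get_image("wrist");cv2.imwrite("pics/wA2.png",d["img"])
d=robot.get_image("top");w=d["img"][:480,:]; 
a=cv2.imread("pics/wA.png");c=np.hstack([cv2.resize(a,(400,300)),cv2.resize(d["img"][220:370,80:280],(400,300),interpolation=cv2.INTER_CUBIC)])
c=np.vstack([c,np.hstack([cv2.resize(cv2.imread("pics/wA2.png"),(400,300)),cv2.resize(robot.get_image("side")["img"][100:250,220:420],(400,300),interpolation=cv2.INTER_CUBIC)])])
cv2.imwrite("pics/A1.png",c)
E
```

```text
2.075 [-0.22988319 -0.10280687 -1.08469225]
3.8 [ 0.85428337 -0.2690992   0.07223738]
```

View pics/A1.png

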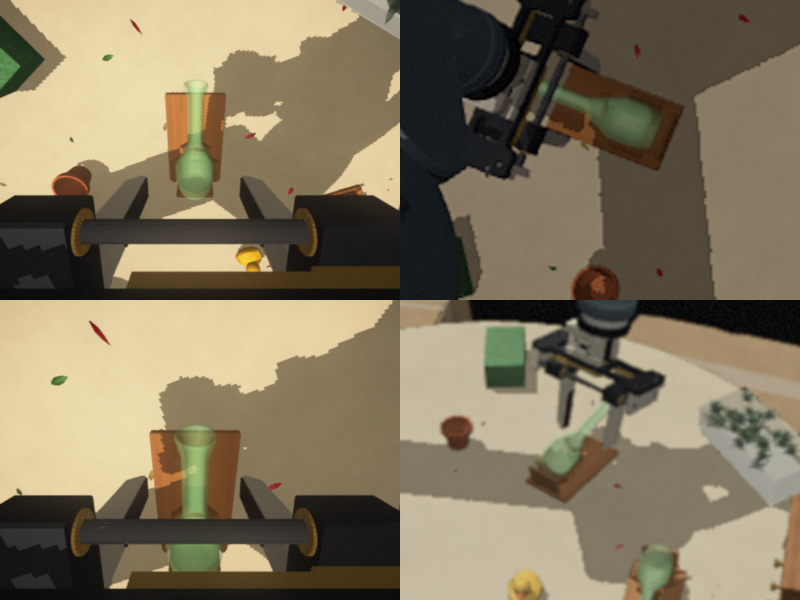

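The wrist view shows the neck of A centred between the fingers (x≈194 of 400) and aligned with them. Next I'll close, lift and carry it over.

Run:
```python
from geo import *
from bench import robot
import cv2
robot.move_gripper(0.0)
print(robot.current_gripper_width(),robot.current_finger_force(),robot.current_contact_force())
robot.move_linear(lie("A",S,T,30)[0],speed=60)
robot.move_linear(lie("A",S,T,190)[0],speed=180)
print(robot.current_gripper_width(),robot.current_contact_force(),robot.current_t())
p=stand(cell(-1),240,np.radians(60),T);robot.move_ptp(*p)
print(robot.current_gripper_width(),robot.current_finger_force(),robot.current_contact_force(),robot.current_t())
c=np.hstack([cv2.resize(robot.get_image(n)["img"][y:y+h,x:x+w],(400,600),interpolation=cv2.INTER_CUBIC) for n,x,y,w,h in(("top",360,150,160,240),("side",180,180,160,240))])
cv2.imwrite("pics/A2.png",c)
```

```text
0.2478335585589622 29.99263644218445 [ 1.10952067 -0.21058304  0.23916369]
0.2528634577573196 [-0.4641201   0.00322442 -1.00195867] 6.4417
0.24833681666839913 29.982554018497467 [-0.02752376  0.54393125 -0.75043091] 8.625
```

View pics/A2.png

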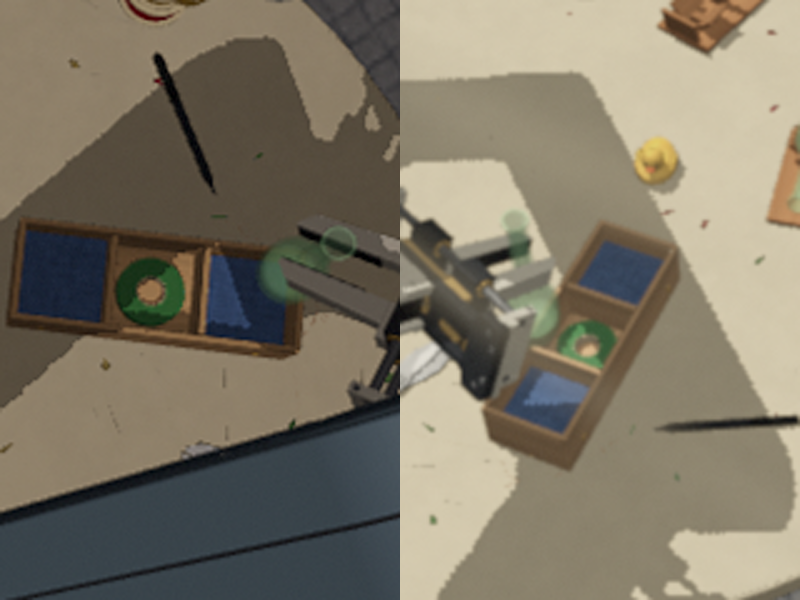

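Mouth of A at top(495,247) and side(226,269); bulb at top(476,258) and side(235,304). I'll compare these with where an upright vase would project.

```bash
cat >> geo.py <<'E'
def proj(n,p):
    f,cx,cy,e,o=C[n];f=240/np.tan(np.radians(f/2));q=R.from_euler('xyz',o).inv().apply(np.array(p)-e)
    return [round(float(cx+f*q[0]/q[2]),1),round(float(cy+f*q[1]/q[2]),1)]
E
python3 - <<'E'
from geo import *
from bench import robot
c=cell(-1);g=robot.current_tcp_pos()-19*R.from_euler('xyz',robot.current_eef_rot()).as_matrix()[:,2];print(g)
for s in(148,97,26): print(s,[proj(n,[g[0],g[1],g[2]+s-97]) for n in("top","side")])
print(tri((495.2,247.2),(226,268.8)),tri((476,258),(234.8,304)))
print([proj("top",[*cell(k),30]) for k in(1,-1)])
E
```

```text
[ 464.09671541 -327.4047476   240.17988468]
148 [[494.9, 246.4], [226.0, 268.0]]
97 [[486.1, 251.6], [229.0, 283.9]]
26 [[475.1, 258.0], [232.9, 304.5]]
(array([ 463.5248662 , -328.09461646,  289.1932787 ]), [0.5, 0.5]) (array([ 465.96576231, -327.3985205 ,  170.92448988]), [2.5, 2.5])
[[384.2, 261.3], [457.9, 268.8]]
```

A hangs vertical to within about 1°, over the cell centre. I'll lower it by feel and release.

```bash
cat >> geo.py <<'E'
def place(robot,xy,az,fl=False):
    P=lambda z:(flip if fl else (lambda q:q))(stand(xy,z,az,T))
    robot.move_linear(P(146)[0],speed=80)
    f0=robot.current_contact_force()
    st=robot.move_linear(P(98)[0],speed=12,f_stop=2.5)
    z=robot.current_tcp_pos()[2]+19*np.sin(np.radians(T))
    print("stopped",st,"grasp z",z,"cushion ~",z-97,"dF",robot.current_contact_force()-f0,robot.current_t())
    return P,z,st
E
python3 - <<'E'
from geo import *
from bench import robot
import cv2
P,z,st=place(robot,cell(-1),np.radians(60))
robot.sleep(.3);print(robot.current_contact_force(),robot.current_tcp_pos())
if st:
    robot.move_gripper(0.55);robot.sleep(.2);print(robot.current_contact_force(),robot.current_t())
    c=np.hstack([cv2.resize(robot.get_image(n)["img"][y:y+h,x:x+w],(400,600),interpolation=cv2.INTER_CUBIC) for n,x,y,w,h in(("top",360,150,160,240),("side",180,180,160,240))])
    cv2.imwrite("pics/A3.png",c)
E
```

```text
stopped True grasp z 118.60062154034696 cushion ~ 21.600621540346964 dF [ 0.32637365 -0.20649786  4.97280022] 12.3
[ 0.46077302 -1.13854099  3.39098141] [ 471.93835426 -313.59119565  110.27276544]
[ 0.45974327 -1.05525271  0.20842951] 13.4667
```

View pics/A3.png

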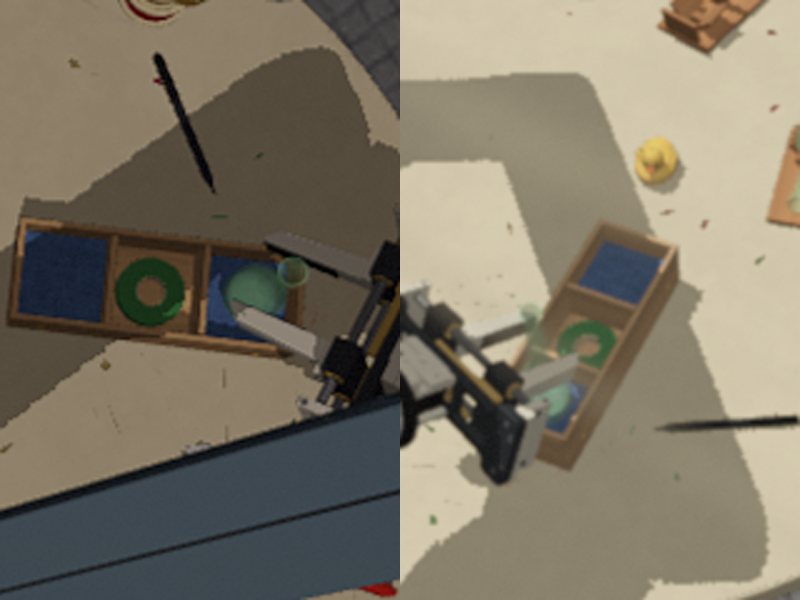

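A stands free and upright in the right cell, with the mouth at top(477,259). Next I'll back off and fetch B, with the tool flipped half a turn.

Run:
```python
from geo import *
from bench import robot
import cv2
np.set_printoptions(precision=2,suppress=True)
p=np.array(robot.current_tcp_pos());z=R.from_euler('xyz',robot.current_eef_rot()).as_matrix()[:,2]
robot.move_linear(p-100*z,speed=120)
p=np.array(robot.current_tcp_pos());robot.move_linear([p[0],p[1],300],speed=200)
print(robot.current_qpos(),robot.inverse_kinematics(*flip(lie("B",S,T,170))),robot.current_t())
robot.move_ptp(*flip(lie("B",S,T,170)))
robot.move_gripper(.75)
robot.move_linear(flip(lie("B",S,T,60))[0],speed=150)
i1=robot.get_image("wrist")["img"]
st=robot.move_linear(flip(lie("B",S,T,0))[0],speed=60,f_stop=8);print(st,robot.current_contact_force(),robot.current_t())
i2=robot.get_image("wrist")["img"]
r=lambda a:cv2.resize(a,(400,300),interpolation=cv2.INTER_CUBIC)
c=np.vstack([np.hstack([r(i1),r(i2)]),np.hstack([r(robot.get_image("top")["img"][120:270,220:420]),r(robot.get_image("side")["img"][160:310,260:460])])])
cv2.imwrite("pics/B1.png",c)
```

```text
[-1.36  0.67  1.21  0.79  2.11 -0.73] [-0.35  0.44  1.34  0.24  1.48 -0.44] 15.4417
False [-0.92 -0.02  0.8 ] 19.7167
```

View pics/B1.png

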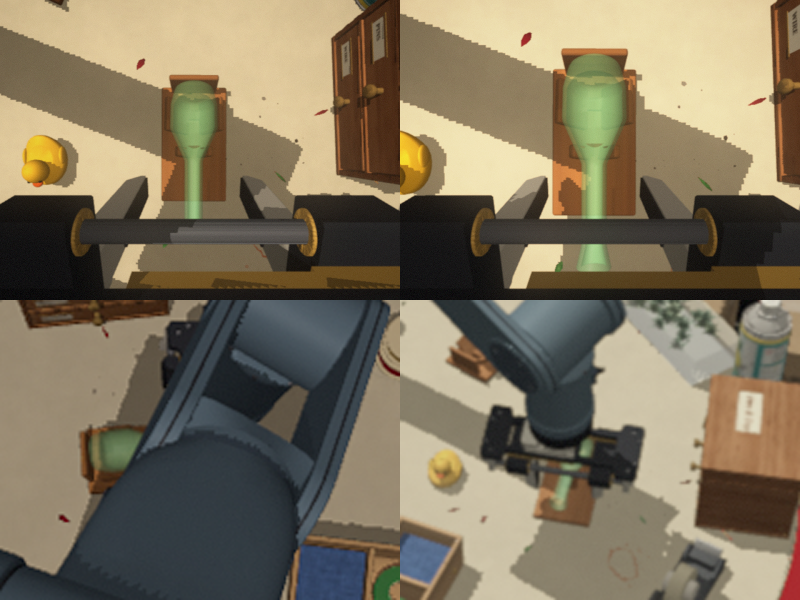

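B's neck is centred (x≈194) and aligned. Next: grasp, lift, carry.

Run:
```python
from geo import *
from bench import robot
import cv2
robot.move_gripper(0.0)
print(robot.current_gripper_width(),robot.current_finger_force())
robot.move_linear(flip(lie("B",S,T,30))[0],speed=60)
robot.move_linear(flip(lie("B",S,T,190))[0],speed=180)
p=flip(stand(cell(1),240,np.radians(-130),T));print(robot.current_qpos(),robot.inverse_kinematics(*p))
robot.move_ptp(*p)
print(robot.current_gripper_width(),robot.current_finger_force(),robot.current_contact_force(),robot.current_t())
c=np.hstack([cv2.resize(robot.get_image(n)["img"][y:y+h,x:x+w],(400,600),interpolation=cv2.INTER_CUBIC) for n,x,y,w,h in(("top",340,120,160,240),("side",200,150,160,240))])
cv2.imwrite("pics/B2.png",c)
g=robot.current_tcp_pos()-19*R.from_euler('xyz',robot.current_eef_rot()).as_matrix()[:,2];print(g)
for s in(142,97,26): print(s,[[((np.array(proj(n,[g[0],g[1],g[2]+s-97]))-o)*2.5+[k,0]).round() for n,o,k in(("top",(340,120),0),("side",(200,150),400))]])
```

```text
0.24441673670665368 29.991629719734192
[-0.34630333  0.42656976  1.30877438  0.24010631  1.51605653 -0.43354203] [-0.06447916  0.66593988  1.39875168 -0.86179717  1.84641476  0.74159148]
0.243038813213694 29.98728096485138 [-0.09726715  0.80945661 -1.27936274] 23.4583
[ 479.6846589  -174.83637324  240.05113312]
142 [[array([154., 295.]), array([550., 170.])]]
97 [[array([145., 308.]), array([554., 205.])]]
26 [[array([132., 325.]), array([560., 258.])]]
```

View pics/B2.png

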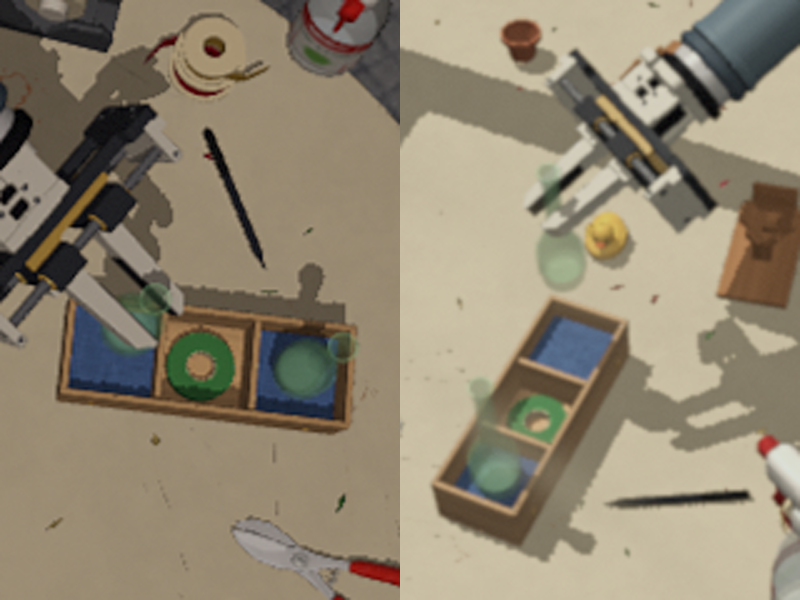

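B hangs vertical: its mouth is at crop (155,297) against a predicted (154,295). A stands upright in the right cell. I'll lower B by feel, release it, back off and check.

Run:
```python
from geo import *
from bench import robot
import cv2
P,z,st=place(robot,cell(1),np.radians(-130),True)
robot.sleep(.3);print(robot.current_contact_force())
if st:
    robot.move_gripper(0.55);robot.sleep(.2)
    p=np.array(robot.current_tcp_pos());a=R.from_euler('xyz',robot.current_eef_rot()).as_matrix()[:,2]
    robot.move_linear(p-110*a,speed=120)
    p=np.array(robot.current_tcp_pos());robot.move_linear(p+[0,0,130],speed=200)
    print(robot.current_t())
c=np.hstack([cv2.resize(robot.get_image(n)["img"][y:y+h,x:x+w],(400,600),interpolation=cv2.INTER_CUBIC) for n,x,y,w,h in(("top",340,120,160,240),("side",200,150,160,240))])
cv2.imwrite("pics/B3.png",c)
```

```text
stopped True grasp z 129.51153809185013 cushion ~ 32.51153809185013 dF [1.43141036 0.67302996 3.44061066] 26.6417
[ 2.27747322 -0.0875178   2.5698531 ]
29.6917
```

View pics/B3.png

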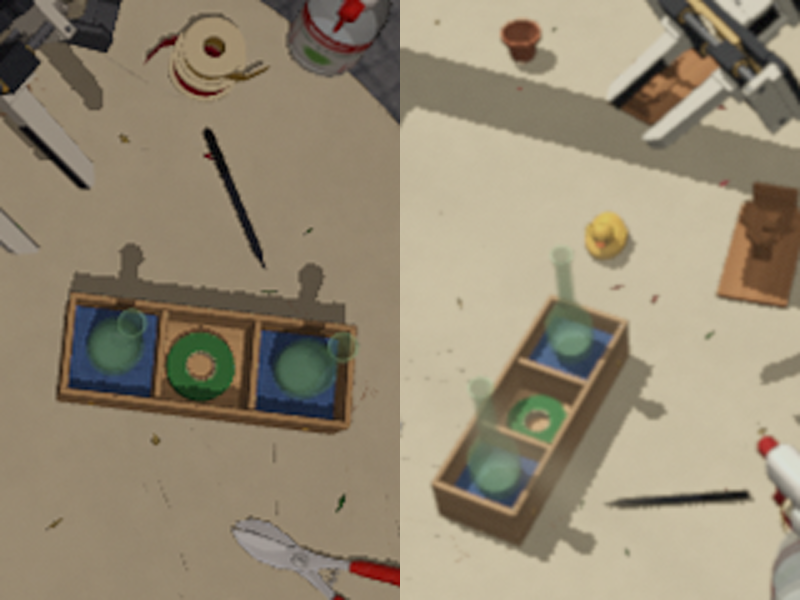

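Both vases stand upright in their end cells, with mouths at crop (131,322) and (342,346). The tape and duck haven't moved, and the gripper is clear.

```bash
python3 -c "
from bench import robot
print(robot.hand_in())"
```

```text
the job is handed in; nothing more can be done
None
```

Both vases are standing upright on their cushions, the larger in the right-hand compartment and the smaller in the left; the duck and tape are where they were, and the job was handed in at about 30 s.

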